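# Touch off a three-boss casting on the workshop bench

### The arm

A 6-joint arm with a two-finger parallel gripper is mounted at the origin on the work surface. World frame = base frame: x ahead of the robot, y to its left, z up, the work surface at z = 0. Lengths are in m, angles in rad, forces in N, time in s.
With the tool pointing down it reaches from about 0.275 to 0.875 m from the base axis. Payload 12.5 kg.
Tool frame: the origin (TCP) lies on the centre line of the jaws, within the pads' length; the fingertips stand r.finger_overhang ahead of it and the grasp point (between the pads) lies 3 mm ahead of it (r.finger_overhang is the distance from the TCP to the fingertips, in m); z points along the fingers, y is the direction in which the jaws open and shut (so a half turn about z gives the same grasp; the last joint's range is limited). The gripper opens to 85 mm and grips with 20 to 120 N. Pads are 22 mm wide; open, the fingers measure 114 mm over their backs; the gripper's body (76 mm by 85 mm) begins 54 mm behind the grasp point. The pads swing forward as they close: fully open they stand 13 mm farther back than shut.
Start: joints at [1.261, 0.351, 1.652, -0, 1.139, -0.085], TCP at [0.123, 0.536, 0.253] pointing down, gripper open.
Joint ranges: [-2.75, 2.75], [-0.79, 2.1], [0.01, 2.65], [-1.57, 4.71], [0.07, 3.14], [-2.87, 2.87]. Speed limits (rad/s): [2.22, 2.22, 2.79, 3.14, 3.14, 3.14].

### API

Orientations are given as a unit quaternion [x, y, z, w].
In Python, from cell import r, optics gives the robot as it stands. The module is installed in compiled form; this text tells all that it offers. Calls block until the motion is done:
- r.move_to(position, orientation): joint-space move of the TCP to a pose.
- r.move_linear(position, rot=None, vel=0.15): straight line of the TCP; rot=None keeps the orientation; vel is the mean speed in m/s.
- r.set_joints(angles): joint-space move.
- r.set_gripper(opening, squeeze=None): opening from 0.0 (shut) to 1.0 (fully open); squeeze is the grip in N (None keeps the last); returns when the fingers have stopped.
- r.sleep(seconds).
- r.inverse_kinematics(position, orientation): joint angles nearest the present ones, or None.
- optics.get_image(name): name is "side" or "top" or "wrist"; returns a dict with "pixels" (480x640x3 uint8, red, green, blue), "depth" (480x640 float32, m along the optical axis (not along the pixel's ray), 0 where there is no reading), "fx", "fy", "cx", "cy" (pixels), "D" ([k1, k2, p1, p2, k3] as OpenCV has them; the pictures are not rectified), "camera_from_world" (4x4, takes a point from world to camera coordinates); the wrist camera has in their place "mount" (4x4, takes a point from camera to tool coordinates, whose origin is the TCP and whose axes are the flange's). Camera axes: x right, y down, z forward; pixel columns grow to the right and rows downward; lengths in m; the calibration is good to about 2 mm. A picture is of the moment at which its call begins: read the wrist's pose just before it.
A pose or a line that the arm cannot do raises r.PlanningError and nothing moves.
- r.hand_in(): hands the job in, once; it reports no verdict.
Readings, each from a call of its own:
- r.current_t(): time.
- r.current_q(): joint angles.
- r.current_qvel(): joint speeds.
- r.current_effort(): joint torques, N m.
- r.current_tool_pos(): TCP position.
- r.current_ee_rot(): TCP orientation.
- r.current_contact_force(): force on the tool from outside, world axes, zero at the start.
- r.current_torque(): the same for the moment, N m.
- r.current_opening(): opening from 0.0 (shut) to 1.0 (fully open).
Only numpy, scipy, OpenCV 4.12 (cv2) and the standard library are available. Lean on these libraries where they do the work, as an engineer would, in place of code of your own. Each camera call takes 0.05 s, during which the arm holds its last target.

### The job

The robot is about to machine the loose three-armed iron casting and must first find how high and how level it sits. With the gripper's closed fingertips, lightly touch the flat top of each of its three bosses from above, near the middle, in order from the tallest through the middle one to the lowest. Do not shift or press hard on the casting, and leave the two-boss iron link alone.

Things in the scene. Friction and masses are not known exactly. Their poses are not given: they have to be found in the camera images.
- boss_tall: Tallest boss of the loose dark cast-iron casting (2.3 kg, standing on the bench at z = 0): a hub 64 mm across, 22 mm high, with three arms 30 mm wide, 26 mm high, 120 degrees apart, each ending in an upright round boss with a bright flat top, centred 90 mm from the hub centre. This boss: 36 mm diameter, top 85 mm above the bench. Origin: centre of its top; z up, x outward from the hub.
- boss_mid: The boss of middle height on the same casting: 36 mm diameter, its top 62 mm above the bench. Origin: the centre of its flat top; z points up, axes parallel to those of the tallest boss. Seen from above it is 120 degrees anticlockwise from the tallest boss about the hub.
- boss_low: The lowest boss on the same casting: 36 mm diameter, its top 40 mm above the bench. Origin: the centre of its flat top; z points up, axes parallel to those of the tallest boss. Seen from above it is 120 degrees clockwise from the tallest boss about the hub.
- link: A similar dark cast-iron part that is not to be touched: a straight loose link 194 mm long, about 1.7 kg, with only two bosses, 32 mm diameter, 75 mm either side of its middle, tops 55 mm and 35 mm above the bench. Origin: centre of its underside; x runs along it towards the taller boss.

How it is judged:
On the way, in this order (a step that is already met when the one before it is completed fails the run):
1. the fingertips touch the tallest boss on its top, from above, near its middle (contact force between the fingers and boss_tall above 0.8 N and horizontal distance between the grasp point and boss_tall below 0.022 m and z of the grasp point in the frame of boss_tall above 0.004 m), for 0.05 s.
2. the fingertips touch the middle-height boss on its top, from above, near its middle (contact force between the fingers and boss_mid above 0.8 N and horizontal distance between the grasp point and boss_mid below 0.022 m and z of the grasp point in the frame of boss_mid above 0.004 m), for 0.05 s.
3. the fingertips touch the lowest boss on its top, from above, near its middle (contact force between the fingers and boss_low above 0.8 N and horizontal distance between the grasp point and boss_low below 0.022 m and z of the grasp point in the frame of boss_low above 0.004 m), for 0.05 s.
At the end, for the whole second after the job is handed in: All three bosses have been touched in order on their tops (grasp point within 22 mm of the boss centre in plan, fingertips on the top face); the casting stands flat and at rest with every boss within 12 mm of where it started, and the link within 12 mm of where it started (distance of each of boss_tall, boss_mid, boss_low, link from where it was at the start of the episode below 0.012 m and angle between boss_tall's own z axis and vertical below 0.06 rad and linear speed of boss_tall below 0.02 m/s).
It fails at once if the fingers press on a boss with more than 60 N (contact force between the fingers and boss_tall above 60 N or contact force between the fingers and boss_mid above 60 N or contact force between the fingers and boss_low above 60 N).
It fails at once if the fingers touch the two-boss link with more than 2 N (contact force between the fingers and link above 2 N).
It also fails if it takes over 40 s, if anything falls off the work surface, if the arm or the gripper's body presses on something with over 40 N, if the wrist force passes 120 N, or if a joint passes its speed limit or range.

## Working session

There is one attempt and no reset: what is moved stays moved. The work goes in short steps, each a Python script; the robot and the scene stay as the last script left them, time stands still between calls to the robot, and variables do not carry over. Pictures are saved under pics/ and viewed, and the job is handed in when it is done.

```bash
mkdir -p pics; python3 - <<'E'
from cell import r, optics
import cv2,numpy as np
for n in("top","side"):
    d=optics.get_image(n); cv2.imwrite(f"pics/{n}0.png",d["pixels"][:,:,::-1])
    print(n,d["fx"],d["fy"],d["cx"],d["cy"],d["D"]);print(np.round(d["camera_from_world"],4).tolist(), (d["depth"]>0).mean())
print(r.current_t(),r.finger_overhang,r.current_tool_pos(),r.current_ee_rot(),r.current_contact_force())
E
```

```text
top 474.75231223503357 474.75231223503357 318.8096584321302 238.53515814814136 [-0.05395118  0.          0.          0.          0.        ]
[[-0.0055, -1.0, -0.0045, -0.0125], [-0.9867, 0.0062, -0.1623, 0.5274], [0.1624, 0.0035, -0.9867, 0.8184], [0.0, 0.0, 0.0, 1.0]] 0.9959830729166667
side 587.926232734841 587.926232734841 317.83590465046143 241.10078039686414 [-0.1986837  0.         0.         0.         0.       ]
[[-0.9546, -0.2978, -0.0023, 0.5324], [-0.2108, 0.6811, -0.7012, 0.1827], [0.2104, -0.6689, -0.713, 1.119], [0.0, 0.0, 0.0, 1.0]] 0.9958821614583333
0.1 0.022 [0.12245641 0.53590314 0.25280267] [ 1.12146833e-01  9.93691503e-01 -5.17747930e-04 -1.27917845e-04] [-0.11290214  0.04527078 -0.01012761]
```

View pics/top0.png

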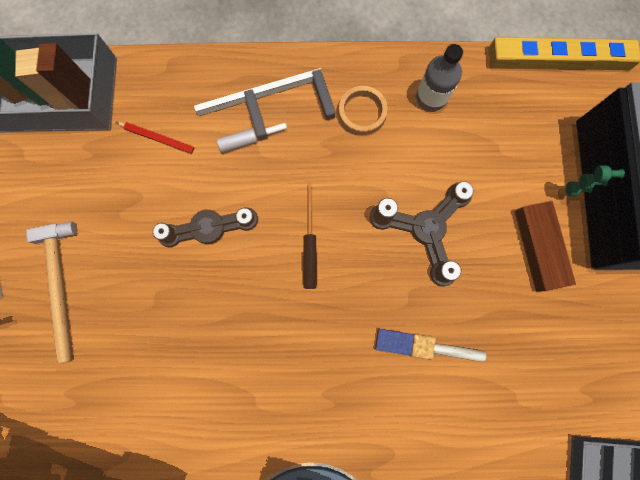

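View pics/side0.png

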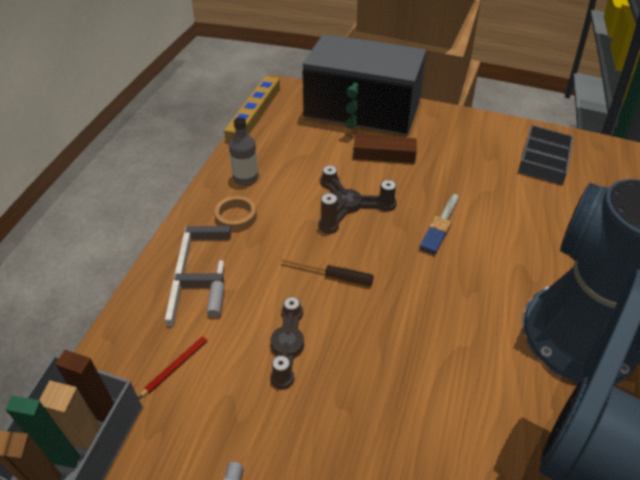

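The top view shows the casting with its hub at about (430,228). The bosses are at (388,208) tall, (451,271) mid and (464,191) low, which fits the anticlockwise rule and the side view. The link is at about (206,227), well clear. Next I'll locate the bright tops.

```bash
cat > h.py <<'E'
from cell import r, optics
import cv2,numpy as np
def ray(d,uv):
    K=np.array([[d["fx"],0,d["cx"]],[0,d["fy"],d["cy"]],[0,0,1]])
    p=cv2.undistortPoints(np.array([[uv]],float),K,np.array(d["D"],float))[0,0]
    T=np.array(d["camera_from_world"]);R=T[:3,:3]
    return -R.T@T[:3,3], R.T@np.array([p[0],p[1],1.])
def plane(d,uv,z):
    o,v=ray(d,uv); return o+v*(z-o[2])/v[2]
Z=dict(tall=.085,mid=.062,low=.040)
def find(d,guess):
    out={}
    hsv=cv2.cvtColor(d["pixels"],cv2.COLOR_RGB2HSV)
    m=((hsv[...,2]>150)&(hsv[...,1]<60)).astype(np.uint8)
    cs,_=cv2.findContours(m,cv2.RETR_EXTERNAL,cv2.CHAIN_APPROX_NONE)
    for k,g in guess.items():
        c=min((c for c in cs if len(c)>12),key=lambda c:np.linalg.norm(c[:,0].mean(0)-g))
        e=cv2.fitEllipse(c); uv=e[0]
        u,v=np.round(uv).astype(int)
        o,ry=ray(d,uv); dep=np.median(d["depth"][v-3:v+4,u-3:u+4])
        out[k]=plane(d,uv,Z[k])
        print(k,np.round(uv,1),np.round(e[1],1),np.round(out[k],4),"depth pt",np.round(o+ry*dep,4))
    n=list(out); P=out
    for a,b in(("tall","mid"),("mid","low"),("low","tall")): print(a,b,round(np.linalg.norm((P[a]-P[b])[:2]),4))
    return out
E
python3 - <<'E'
from h import *
t=optics.get_image("top"); s=optics.get_image("side")
find(t,dict(tall=(388,208),mid=(451,271),low=(464,191)))
find(s,dict(tall=(329,200),mid=(388,187),low=(330,172)))
for n,d,c in(("t",t,(425,230)),("s",s,(355,195))):
    u,v=c; i=d["pixels"][v-60:v+60,u-80:u+80,::-1]; cv2.imwrite(f"pics/crop_{n}.png",cv2.resize(i,None,fx=5,fy=5,interpolation=cv2.INTER_NEAREST))
E
```

```text
tall [387.7 207. ] [17.2 18.3] [ 0.5754 -0.1363  0.085 ] depth pt [ 0.5751 -0.1361  0.0863]
mid [451.  270.1] [17.6 18.3] [ 0.4664 -0.2481  0.062 ] depth pt [ 0.4663 -0.2478  0.0631]
low [464. 190.] [15.9 17.1] [ 0.6176 -0.2862  0.04  ] depth pt [ 0.6173 -0.2858  0.0413]
tall mid 0.1561
mid low 0.1559
low tall 0.1557
tall [328.4 197.9] [ 8.4 13.2] [ 0.5772 -0.1397  0.085 ] depth pt [ 0.5767 -0.1379  0.0866]
mid [388.1 183.9] [ 8.  12.4] [ 0.4674 -0.2522  0.062 ] depth pt [ 0.467  -0.2493  0.0644]
low [329.3 169.2] [ 7.  11.7] [ 0.6191 -0.2901  0.04  ] depth pt [ 0.6186 -0.2886  0.0413]
tall mid 0.1572
mid low 0.1563
low tall 0.1562
```

View pics/crop_t.png

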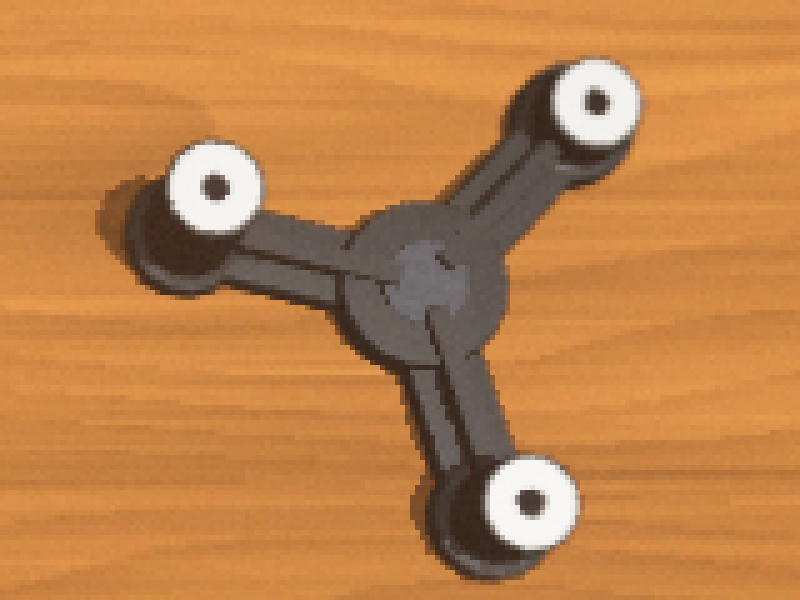

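Both views agree to 2–4 mm, and the boss spacings of 156–157 mm match the 155.9 mm design value. I'll use the averaged centres, hover over the tall boss, then come down in guarded 1 mm steps.

```bash
cat >> h.py <<'E'
C=dict(tall=(.5762,-.1378,.085),mid=(.4668,-.2498,.062),low=(.6182,-.2878,.040))
DOWN=[0,1,0,0]
def touch(k,start=.014,low=-.006,step=.001):
    x,y,zt=C[k]; z0=zt+r.finger_overhang
    r.move_linear([x,y,z0+start],vel=.12); r.sleep(.2)
    f0=np.array(r.current_contact_force()); z=z0+start; hit=False
    print(k,"bias",np.round(f0,2),"t",r.current_t())
    while z>z0+low:
        z-=step; r.move_linear([x,y,z],vel=.02); r.sleep(.04)
        f=np.array(r.current_contact_force())-f0
        if f[2]>2.5: hit=True; break
    fs=[]
    for _ in range(4): r.sleep(.05); fs.append(round(float(r.current_contact_force()[2]-f0[2]),2))
    print("hit",hit,"cmd dz",round(z-z0,4),"tip",np.round(r.current_tool_pos()-np.array([x,y,z0]),4),"F",np.round(f,2),fs,"t",r.current_t())
    r.move_linear([x,y,z0+.03],vel=.08)
    return hit
E
python3 - <<'E'
from h import *
r.set_gripper(0.0,20)
x,y,z=C["tall"]
r.move_to([x,y,.25],DOWN)
print(r.current_t(),r.current_opening(),r.current_tool_pos(),r.current_ee_rot(),np.round(r.current_q(),2))
w=optics.get_image("wrist");cv2.imwrite("pics/w0.png",w["pixels"][:,:,::-1])
E
```

```text
3.825 0.000410551215634765 [ 0.57633358 -0.13715355  0.25002185] [-4.17673291e-04  9.99999911e-01  4.13191559e-05  4.14141239e-05] [-0.31  0.43  1.54  0.    1.17 -1.88]
```

View pics/w0.png

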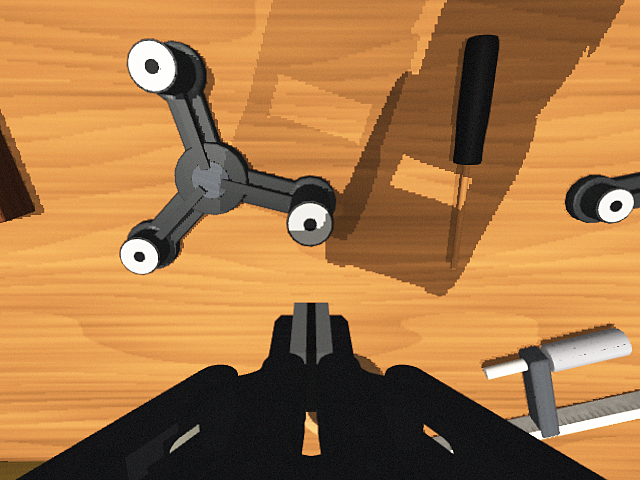

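The wrist view shows the shut fingers, tips at about (311,303), with the tall boss ahead at (310,224), laterally in line. I'll check the centres quickly from this calibrated view and then touch.

```bash
python3 - <<'E'
from h import *
from scipy.spatial.transform import Rotation as R
p=r.current_tool_pos();q=r.current_ee_rot();w=optics.get_image("wrist")
T=np.eye(4);T[:3,:3]=R.from_quat(q).as_matrix();T[:3,3]=p
w["camera_from_world"]=np.linalg.inv(T@np.array(w["mount"]))
o=find(w,dict(tall=(310,224),mid=(152,67),low=(140,256)))
assert all(np.linalg.norm(o[k][:2]-np.array(C[k][:2]))<.008 for k in("mid","low"))
print(touch("tall"))
E
```

```text
tall [307.  216.8] [26.3 39.6] [ 0.5691 -0.1393  0.085 ] depth pt [ 0.5688 -0.1393  0.0862]
mid [151.3  65.5] [43.9 51.8] [ 0.4649 -0.2493  0.062 ] depth pt [ 0.4651 -0.2487  0.0637]
low [138.9 256. ] [32.7 37.9] [ 0.6166 -0.2878  0.04  ] depth pt [ 0.6162 -0.2873  0.0413]
tall mid 0.1515
mid low 0.1565
low tall 0.156
tall bias [ 0.15  0.06 -0.03] t 5.35
hit True cmd dz -0.001 tip [ 0.0001 -0.0001  0.    ] F [-4.71  2.18 13.45] [13.58, 11.24, 13.74, 12.46] t 9.925
True
```

The tall boss was touched at 13 N, at the expected height. The tall fit in the wrist view was off only because the boss was partly in shadow; mid and low agree. I'll use finer steps for the other two.

```bash
python3 - <<'E'
from h import *
print(touch("mid",start=.005,step=.0005))
t=optics.get_image("top"); find(t,dict(tall=(388,208),mid=(451,271),low=(464,191)))
E
```

```text
mid bias [-0.88  0.01 -0.03] t 12.1833
hit True cmd dz -0.0005 tip [ 0.0001 -0.0001  0.    ] F [-2.49  1.24  8.97] [10.03, 9.72, 9.31, 8.64] t 15.5917
True
tall [387.6 207.1] [17.8 18.6] [ 0.5753 -0.1361  0.085 ] depth pt [ 0.575  -0.1359  0.0863]
mid [478.4 268.5] [16.6 25.9] [ 0.4689 -0.297   0.062 ] depth pt [ 0.4288 -0.1599  0.4712]
low [463.8 190.1] [16.2 17.4] [ 0.6174 -0.2859  0.04  ] depth pt [ 0.6172 -0.2857  0.0407]
tall mid 0.1929
mid low 0.1489
low tall 0.1556
```

Tall and low have not moved. The mid reading is the gripper covering that boss, so it doesn't count. Next is the low boss.

```bash
python3 - <<'E'
from h import *
print(touch("low",start=.005,step=.0005))
x,y,z=C["low"]
r.move_linear([x,y,.25],vel=.15)
r.move_to([.3,-.0,.3],DOWN)
t=optics.get_image("top"); find(t,dict(tall=(388,208),mid=(451,271),low=(464,191)))
cv2.imwrite("pics/top9.png",t["pixels"][:,:,::-1]); print(r.current_t())
E
```

```text
low bias [-1.49 -0.82 -0.41] t 17.8833
hit True cmd dz -0.0005 tip [ 0.0001 -0.0001  0.0001] F [-1.24  1.91  7.27] [6.75, 7.16, 6.5, 6.42] t 21.2917
True
tall [387.7 207. ] [17.3 18.3] [ 0.5755 -0.1363  0.085 ] depth pt [ 0.5753 -0.1361  0.086 ]
mid [451.  270.1] [17.8 18.3] [ 0.4665 -0.248   0.062 ] depth pt [ 0.4664 -0.2479  0.0623]
low [463.9 190.1] [16.1 17.1] [ 0.6175 -0.286   0.04  ] depth pt [ 0.6173 -0.2857  0.0411]
tall mid 0.1561
mid low 0.1558
low tall 0.1555
24.6667
```

View pics/top9.png

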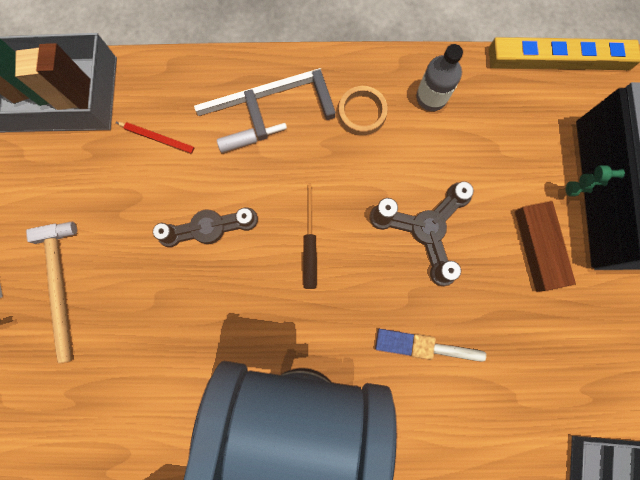

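The casting's bosses are at (388,207), (451,270) and (464,190), the same as at the start, and the link at (206,227) is undisturbed. I'm handing in.

```bash
python3 -c "
from cell import r
r.hand_in();print(r.current_t())"
```

```text
the job is handed in; nothing more can be done
the job is handed in; nothing more can be done
```

I touched the three bosses with the shut fingertips in order: tall, then middle, then low. I handed the job in shortly after 24.7 s of the 40 s allowed; no verdict is reported.

- **Contact:** the vertical forces were about 13 N, 9–10 N and 7 N, each held for about 0.2 s. Contact came within 0.5–1 mm of the expected heights of 85, 62 and 40 mm, so the casting sits level to within about 1 mm.
- **Aim:** I averaged the boss centres from the top and side views, which differed by 2–4 mm.
- **After the touches:** in the last top view all three bosses were within 0.3 mm of their first measured positions, and the link looked undisturbed by eye.
- **Readings that disagreed:**
  - The wrist-camera fit of the tall boss was about 7 mm off because the boss was partly in shadow, so I ignored it; the other two agreed within 2 mm.
  - One top-view reading of the middle boss failed because the gripper was covering it. The final picture, with the arm clear, was good.

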